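# Reload the roll-top disinfection cabinet

### The arm

A 6-joint arm with a two-finger parallel gripper is mounted at the origin on the work surface. World frame = base frame: x ahead of the robot, y to its left, z up, the work surface at z = 0. Lengths are in m, angles in rad, forces in N, time in s.
With the tool pointing down it reaches from about 0.25 to 0.8 m from the base axis. Payload 8.5 kg.
Tool frame: the origin (TCP) lies at the very end of the fingers, on their centre line; the grasp point (between the pads) lies 19 mm behind it (env.pinch_z is the distance from the TCP to the grasp point, in m); x points along the fingers, y is the direction in which the jaws open and shut, and the axes are right-handed (so a half turn about x gives the same grasp; the last joint's range is limited). The gripper opens to 85 mm and grips with 20 to 120 N. Pads are 22 mm wide; open, the fingers measure 114 mm over their backs; the gripper's body (76 mm by 85 mm) begins 54 mm behind the grasp point. The pads swing forward as they close: fully open they stand 13 mm farther back than shut.
Start: joints at [1.144, 0.238, -0.013, 1.319, 0, 1.571], TCP at [0.217, 0.478, 0.231] pointing down, gripper open.
Joint ranges: [-2.66, 2.66], [-1.03, 1.9], [-1.14, 1.46], [-1.82, 2.27], [-1.45, 1.34], [-3.14, 3.14]. Speed limits (rad/s): [2.22, 2.22, 2.79, 3.14, 3.14, 3.14].

### API

Orientations are given as a rotation vector (axis times angle).
In Python, from workcell import env gives the robot as it stands. The module is installed in compiled form; this text tells all that it offers.
- The arm moves only by the tool servo_tool, never from a script. Its argument "series" is a list of rows, each a list of 2 entries, a list of its own where there are three numbers: the shift along the world's x, y, z in m, then the turn, a rotation vector about the world's x, y, z in degrees. A call has exactly 8 rows; each row shifts and turns the commanded pose from where the row before left it; what a row does not reach is not made up. A row lasts 1/8 s, in which the tool goes at most 62.5 mm and 10.7 degrees, less where a joint would pass 70% of its speed; a pose out of reach is approached as far as the arm can. A call is refused whole if a number of a shift passes 0.0625 or a number of a turn 10.7, either way. A call with a gripper value outside its range is refused whole. "fingers" is the gripper's target within -1 to 1 (fully open at 1, half-way at 0, shut at -1), set as the call begins (left out, the last holds). The fingers move at their own pace and stop on an object; "newtons" is the grip in N (left out, the last holds). Time passes only in rows, so rows that do not move let the fingers close, or fill a call up. It gives the time, the measured TCP pose, the force and the opening at its end, in the units of the state.
- env.observe(): the state, without advancing time (a new reading comes with each control period).
- env.capture(name): name is "side" or "top"; returns the picture (400x640x3 uint8, red, green, blue); there is no depth.
- env.calibration(name): a dict with "K" (3x3 intrinsics, pixels), "distortion" ([k1, k2, p1, p2, k3] as OpenCV has them; the pictures are not rectified), "eye" and "orientation" of the camera in the world. Camera axes: x right, y down, z forward; pixel columns grow to the right and rows downward; lengths in m; the calibration is good to about 2 mm. A picture is of the moment at which its call begins. calibration takes no time and is no camera call.
- env.hand_in(): hands the job in, once; it reports no verdict.
Trained networks look in the newest picture that a camera, given by its name, has taken for a name from the list of things; names that differ only in an ending like _2 or _b are one class to them, and where a whole thing is asked for, a point or a joint stands for the part that bears it (a point fixed in the world has none). Each returns a list of dicts, best first, with "conf" (0 to 1); they miss things now and then, are a little off and sometimes report something else, mostly with a low value. They report only what shows in the picture. A call takes as long as a camera call. They do not tell look-alikes from the thing itself.
- env.silhouettes(camera, name): "region" (400x640 bool, what is visible of it) and "rect" ([left, top, width, height] in pixels, round what is visible of it).
The state is a dict: "time_s": time; "qpos": joint angles; "qd": joint speeds; "joint_efforts": joint torques, N m; "tool_pos": TCP position; "tcp_rot": TCP orientation; "ft_force": force on the tool from outside, world axes, zero at the start; "wrist_torque": the same for the moment, N m; "grip_width": finger opening in m.
Only numpy, scipy, OpenCV 4.12 (cv2) and the standard library are available. Lean on these libraries where they do the work, as an engineer would, in place of code of your own. Each camera call takes 0.05 s, during which the arm holds its last target. There are 200 camera calls.

### The job

Roll the cabinet's slatted tambour door fully open, take the clean green-handled canister out and stand it upright in the green tray, and lift every blue-handled canister up and off its hook on the drip stand and stand it upright on the floor inside the cabinet. When all of them are in and the green one is in its tray, roll the tambour fully shut. Leave everything else on the counter where it is.

Things in the scene. Friction and masses are not known exactly. Their poses are not given: they have to be found in the camera images.
- cabinet: fixed white roll-top cabinet 330 x 324 x 230 mm high; origin at centre of underside, front towards -x. Floor 20 mm up, free from x -118 to 105, y -150 to 150 mm. Half-round side walls, radius 160 mm about the line x = 0, z = 70 mm along y. Front sill x -130 to -118, top 150 mm. Fixed shell over the rear; tambour open, it is open above from the sill to x = 65 mm.
- tambour (a joint): slatted wooden door, a curtain of slats on a circular track of radius 140 mm about the cabinet's line x = 0, z = 70 mm (along y). 0 = fully shut, front slat at the sill; 1.4 rad = fully open, rolled up, over and into the rear. May start a little open. Stays where left; moving it takes 2 to 6 N at the bar.
- tambour_bar (a point): middle of the pull bar: round, 14 mm thick, 160 mm long along the cabinet's y, centre 44 mm off the slats, on a post at each end. Moves on a circle of radius 190 mm about the cabinet's line x = 0, z = 70 mm: shut it is at x -127, z 211 mm of the cabinet (48 degrees up from the front horizon; the joint value adds to this), open at x 117, z 220 mm.
- stand: fixed drip stand: base plate 300 x 150 x 12 mm, rail along x at y -66, 145 mm high, three hooks pointing +y at x -95, 0, 95 mm. Origin on the table under the middle canister. Hooks: 10 mm bars, upper side 140 mm high to y = 10, then turned up to a tip 152 mm high, ending at y = 24 mm. A canister must rise 15 to 28 mm, then comes off along +y.
- tray: fixed green plastic tray 180 x 180 mm with 16 mm high rim, walls 4 mm, floor about 4 mm thick; origin at the centre of its underside.
- used1: white canister 60 mm across, blue lid (63 mm, top at 70 mm), stiff blue handle above; origin at centre of underside, z up; 0.13-0.25 kg. Handle: flat frame, 40 mm along own x, 12 mm along own y; two uprights 70 to 110 mm high, window 26 mm wide between, solid grip block 110 to 138 mm high. Hangs on a hook of the stand, which passes through the window; underside 30 mm up. May be absent (None).
- used2: white canister 60 mm across, blue lid (63 mm, top at 70 mm), stiff blue handle above; origin at centre of underside, z up; 0.13-0.25 kg. Handle: flat frame, 40 mm along own x, 12 mm along own y; two uprights 70 to 110 mm high, window 26 mm wide between, solid grip block 110 to 138 mm high. Hangs on a hook of the stand, which passes through the window; underside 30 mm up. May be absent (None).
- used3: white canister 60 mm across, blue lid (63 mm, top at 70 mm), stiff blue handle above; origin at centre of underside, z up; 0.13-0.25 kg. Handle: flat frame, 40 mm along own x, 12 mm along own y; two uprights 70 to 110 mm high, window 26 mm wide between, solid grip block 110 to 138 mm high. Hangs on a hook of the stand, which passes through the window; underside 30 mm up. May be absent (None).
- clean: white canister 60 mm across, green lid (63 mm, top at 70 mm), stiff green handle above; origin at centre of underside, z up; 0.13-0.25 kg. Handle: flat frame, 40 mm along own x, 12 mm along own y; two uprights 70 to 110 mm high, window 26 mm wide between, solid grip block 110 to 138 mm high. At the start it stands on the floor inside the shut cabinet.
- gel: bystander: clear gel bottle, 64 mm across, 170 mm high; origin under its centre
- jar: bystander: glass jar, 72 mm across, 90 mm high; origin under its centre
Things that resemble listed ones, but are neither listed nor needed, are in the scene too. Leave any red or turquoise look-alike of the used1 alone. What is shaped like the used3 but turquoise is not meant.

How it is judged:
By the outcome, as a careful person would: the job done as asked, in the order asked, and still so for the second after the job is handed in, with the robot touching nothing.
Of used1, used2, used3 only 2 to 3 are there at a start; the rules pass over those that are not, and their reading is None.
At some moment in a run one of clean may be knocked a few centimetres aside while the robot is not near it.
Once in a run the grip may slacken for a moment while it holds something.
It also fails if it takes over 210 s, if anything falls off the work surface, if the arm or the gripper's body presses on something with over 40 N, if the wrist force passes 120 N, or if a joint passes its speed limit or range.

## Working session

There is one attempt and no reset: what is moved stays moved. The work goes in short steps, Python scripts to look and compute and a tool call to move; the robot and the scene stay as the last step left them, time stands still between calls to the robot, and variables do not carry over. Pictures are saved under pics/ and viewed, about 12 in all and at most 16, crops included, and the job is handed in when it is done.

Besides the shell and the picture viewer there is one more tool, called by a JSON object that holds its "method" and its "body", one argument or row to a line. servo_tool: Moves the arm, as the interface text tells. Its arguments: {"type":"object","properties":{"series":{"type":"array","items":{"type":"array"}},"fingers":{"type":"number"},"newtons":{"type":"number"}},"required":["series"]}

```bash
mkdir -p pics; cat > h.py <<'E'
import numpy as np,cv2
from scipy.spatial.transform import Rotation as R
from workcell import env
def cal(n):
    c=env.calibration(n);K=np.array(c['K'],float);d=np.array(c['distortion'],float);o=np.array(c['orientation'],float)
    M=o if o.shape==(3,3) else R.from_rotvec(o).as_matrix() if o.size==3 else R.from_quat(o).as_matrix()
    return K,d,np.array(c['eye'],float),M
def proj(n,P):
    K,d,e,M=cal(n);P=np.atleast_2d(P)
    return cv2.projectPoints((P-e)@M,np.zeros(3),np.zeros(3),K,d)[0].reshape(-1,2)
def onz(n,uv,z):
    K,d,e,M=cal(n);p=cv2.undistortPoints(np.array(uv,float).reshape(-1,1,2),K,d).reshape(-1,2)
    r=np.c_[p,np.ones(len(p))]@M.T
    return e+r*((z-e[2])/r[:,2])[:,None]
def save(n,f,crop=None,s=1):
    im=env.capture(n)
    if crop: im=im[crop[1]:crop[3],crop[0]:crop[2]]
    cv2.imwrite('pics/'+f,cv2.resize(im,None,fx=s,fy=s,interpolation=cv2.INTER_CUBIC)[:,:,::-1])
E
python3 - <<'E'
from h import *
for n in('side','top'):
    save(n,n+'0.png');c=env.calibration(n);print(n,c)
    for t in ['cabinet','tambour','tambour_bar','stand','tray','used1','clean','gel','jar']:
        print(t,[(round(x['conf'],2),[int(v) for v in x['rect']]) for x in env.silhouettes(n,t)][:5])
print(env.observe())
E
```

```text
side {'K': array([[384.52176848,   0.        , 315.2404505 ],
       [  0.        , 384.52176848, 196.34435933],
       [  0.        ,   0.        ,   1.        ]]), 'distortion': array([-0.05414994,  0.        ,  0.        ,  0.        ,  0.        ]), 'eye': array([0.7926042 , 0.15804525, 1.26108923]), 'orientation': array([-1.38948618, -2.63360006,  0.39006622])}
cabinet [(0.6, [231, 153, 138, 137])]
tambour [(0.65, [238, 166, 124, 100]), (0.3, [196, 196, 29, 28])]
tambour_bar [(0.66, [238, 160, 121, 107])]
stand [(0.86, [199, 111, 86, 93]), (0.21, [232, 155, 137, 137])]
tray [(0.84, [371, 232, 74, 71])]
used1 [(0.98, [167, 181, 29, 28]), (0.95, [249, 118, 19, 29]), (0.95, [279, 87, 19, 31]), (0.7, [215, 167, 23, 25]), (0.69, [246, 81, 21, 32])]
clean []
gel [(0.4, [215, 166, 22, 27])]
jar [(0.71, [354, 312, 26, 26])]
top {'K': array([[365.18422029,   0.        , 319.77064973],
       [  0.        , 365.18422029, 197.92190278],
       [  0.        ,   0.        ,   1.        ]]), 'distortion': array([-0.06209536,  0.        ,  0.        ,  0.        ,  0.        ]), 'eye': array([
[... 487 characters left out ...]
78, [196, 108, 25, 26])]
{'time_s': 1.0, 'qpos': array([ 1.14398478e+00,  2.38213191e-01, -1.34928433e-02,  1.31919009e+00,
        1.41552612e-05,  1.57078489e+00]), 'qd': array([-1.35175084e-04, -1.16124667e-03,  1.65063620e-03, -7.48044598e-05,
        1.77380140e-04,  1.44517318e-03]), 'joint_efforts': array([-1.65592127e-05, -5.38585031e+01,  3.46699190e+01,  2.55960207e-03,
       -2.02999313e-04, -7.90895541e-06]), 'tool_pos': array([0.21731588, 0.47787194, 0.23127209]), 'tcp_rot': array([ 0.33467396,  1.54478701, -0.33482338]), 'ft_force': array([-0.38633231, -0.24682231,  0.05445859]), 'wrist_torque': array([-0.00103809,  0.0158339 , -0.0305896 ]), 'grip_width': 0.08566352444604779}
```

View pics/side0.png

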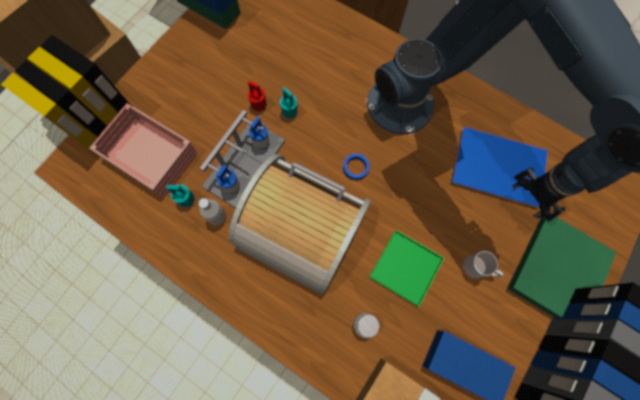

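View pics/top0.png

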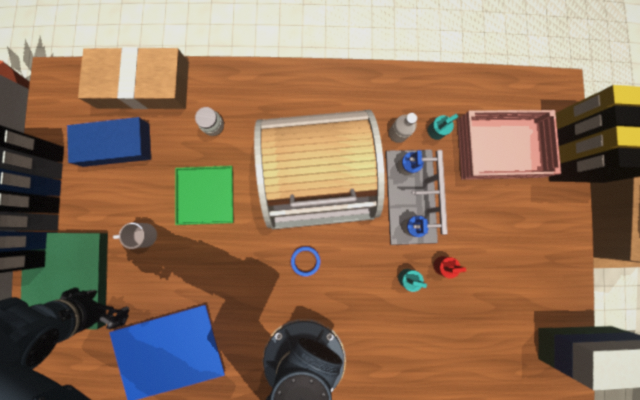

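```bash
cat > fit.py <<'E'
from h import *
from scipy.optimize import minimize
def T(p,P):
    c,s=np.cos(p[2]),np.sin(p[2]);P=np.asarray(P,float)
    return np.c_[p[0]+c*P[:,0]-s*P[:,1],p[1]+s*P[:,0]+c*P[:,1],P[:,2]]
def hull_mask(n,P):
    m=np.zeros((1600,2560),np.uint8)
    h=cv2.convexHull((proj(n,P)*4+1.5).astype(np.float32)).astype(np.int32)
    cv2.fillConvexPoly(m,h,1);return m
def fit(P,name,x0,cams=('side','top'),masks=None):
    ms={}
    for n in cams:
        r=masks[n] if masks else env.silhouettes(n,name)[0]['region'].astype(np.uint8)
        cs=cv2.findContours(r.astype(np.uint8),0,1)[0];c=max(cs,key=cv2.contourArea)
        m=np.zeros((400,640),np.uint8);cv2.fillConvexPoly(m,cv2.convexHull(c),1)
        ms[n]=cv2.resize(m,(2560,1600),interpolation=cv2.INTER_LINEAR)
    def cost(p):
        t=0
        for n in cams:
            h=hull_mask(n,T(p,P));t+=1-(h&ms[n]).sum()/(h|ms[n]).sum()
        return t
    best=None
    for y in x0:
        s=np.array([y]+[[y[0]+.02,y[1],y[2]],[y[0],y[1]+.02,y[2]],[y[0],y[1],y[2]+.1]])
        r=minimize(cost,y,method='Nelder-Mead',options=dict(initial_simplex=s,xatol=2e-4,fatol=1e-5,maxiter=150))
        if best is None or r.fun<best.fun:best=r
    return best.x.round(4),round(best.fun,4)
a=np.linspace(0,np.pi,25)
CAB=np.array([[x,y,z] for y in(-.162,.162) for x,z in [(-.16,0),(.16,0)]+[(.16*np.cos(t),.07+.16*np.sin(t)) for t in a]])
TRAY=np.array([[x,y,z] for x in(-.09,.09) for y in(-.09,.09) for z in(0,.016)])
E
python3 - <<'E'
from fit import *
ims={n:env.capture(n) for n in('side','top')}
mk={}
for n in ims:
    r,g,b=[ims[n][:,:,i].astype(int) for i in range(3)]
    m=((g>120)&(g-r>60)&(g-b>60)).astype(np.uint8);mk[n]=m
print('tray ctr',onz('top',[(204,195)],.01),fit(TRAY,'tray',[[*onz('top',[(204,195)],.01)[0,:2],0.0]],masks=mk))
c=onz('top',[(320,170)],.1)[0]
for cams in(('side','top'),('top',),('side',)):
  print('cab',c,fit(CAB,'cabinet',[[c[0],c[1],0.1],[c[0],c[1],-.1]],cams))
print('plate corners/top', onz('top',[(388,152),(388,244),(437,152),(437,243)],.012))
print('rail ends', onz('top',[(441,151),(445,235)],.145))
im=ims['top'][90:300,370:480]; cv2.imwrite('pics/st.png',cv2.resize(im,None,fx=4,fy=4,interpolation=2)[:600,:,::-1] if 0 else cv2.resize(im[:145],None,fx=4,fy=4,interpolation=2)[:,:,::-1])
im2=ims['side'][75:215,160:310]
a=cv2.resize(im[30:170],(440,560),interpolation=2);b=cv2.resize(ims['side'][100:212,190:280],(360,448),interpolation=2)
o=np.zeros((560,800,3),np.uint8);o[:,:440]=a;o[:448,440:]=b
cv2.imwrite('pics/st.png',o[:,:,::-1])
E
```

```text
tray ctr [[0.50809735 0.32369625 0.01      ]] (array([0.5079, 0.3243, 0.0228]), np.float64(0.119))
cab [ 0.57887109 -0.03917295  0.1       ] (array([ 0.5889, -0.0335,  0.1008]), np.float64(0.0781))
cab [ 0.57887109 -0.03917295  0.1       ] (array([ 0.5861, -0.0334,  0.1103]), np.float64(0.0463))
cab [ 0.57887109 -0.03917295  0.1       ] (array([ 0.5906, -0.0324,  0.1105]), np.float64(0.0295))
plate corners/top [[ 0.65568757 -0.25740805  0.012     ]
 [ 0.36340665 -0.25695411  0.012     ]
 [ 0.65933818 -0.41682204  0.012     ]
 [ 0.36809498 -0.41289578  0.012     ]]
rail ends [[ 0.63293817 -0.3824517   0.145     ]
 [ 0.39483595 -0.39028985  0.145     ]]
```

View pics/st.png

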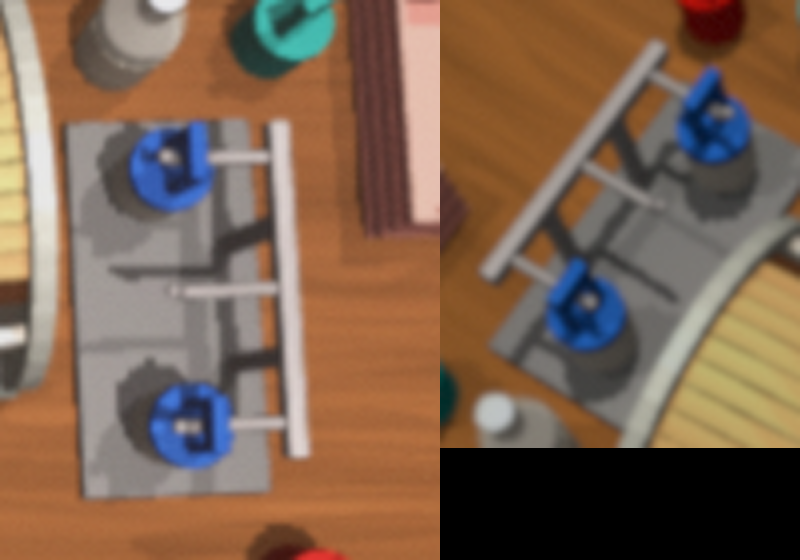

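```bash
python3 - <<'E'
from fit import *
from scipy.optimize import least_squares
st=[('top',(386.5,150.5),(.15,.075,.012)),('top',(431.75,150),(.15,-.075,.012)),('top',(391.25,244.5),(-.15,.075,.012)),('top',(437.5,242.5),(-.15,-.075,.012)),('side',(202.5,186.25),(.15,-.075,.012))]
hk=[('top',(413.6,192.5),(0,.02,.15)),('side',(190+220/4,100+207/4),(0,.02,.15))]
def f(p): return np.concatenate([proj(n,T(p,[P]))[0]-np.array(uv) for n,uv,P in st+hk])
r=least_squares(f,[.51,-.335,0]);print('stand',r.x.round(4),f(r.x).round(1))
s=r.x
print('hook canister pos',T(s,[[-.095,0,.03],[.095,0,.03]]).round(3))
o=env.observe();print(R.from_rotvec(o['tcp_rot']).as_matrix().round(3))
ims={n:env.capture(n) for n in('side','top')}
t=cv2.resize(ims['top'][180:232,255:390],None,fx=5.9,fy=5.5,interpolation=2)
b=cv2.resize(ims['side'][150:210,265:375],None,fx=5,fy=5,interpolation=2)
o=np.zeros((600,800,3),np.uint8);o[:t.shape[0],:t.shape[1]]=t;o[290:290+b.shape[0],:b.shape[1]]=b
cv2.imwrite('pics/bar.png',o[:,:,::-1])
for p in ([.5885,-.033,.107],):
  for th in(.84,1.0,1.1):
    P=T(p,[[-.19*np.cos(th),y,.07+.19*np.sin(th)] for y in(-.08,.08)]);print(th,P[:,2].round(3),proj('top',P).round(1).tolist(),proj('side',P).round(1).tolist())
E
```

```text
stand [ 0.5144 -0.3281  0.049 ] [-2.1 -0.1 -1.2 -0.8 -2.1  0.3 -1.3  0.4 -0.3  0.   2.6 -0.4 -2.5 -2.9]
hook canister pos [[ 0.42  -0.333  0.03 ]
 [ 0.609 -0.323  0.03 ]]
[[-0.     0.414  0.91 ]
 [-0.     0.91  -0.414]
 [-1.    -0.     0.   ]]
0.84 [0.211 0.211] [[353.7, 204.7], [292.2, 210.4]] [[296.7, 161.4], [345.3, 185.9]]
1.0 [0.23 0.23] [[353.6, 194.8], [291.0, 200.5]] [[292.3, 165.9], [341.9, 191.0]]
1.1 [0.239 0.239] [[353.3, 188.0], [290.2, 193.7]] [[289.3, 169.4], [339.4, 194.9]]
```

View pics/bar.png

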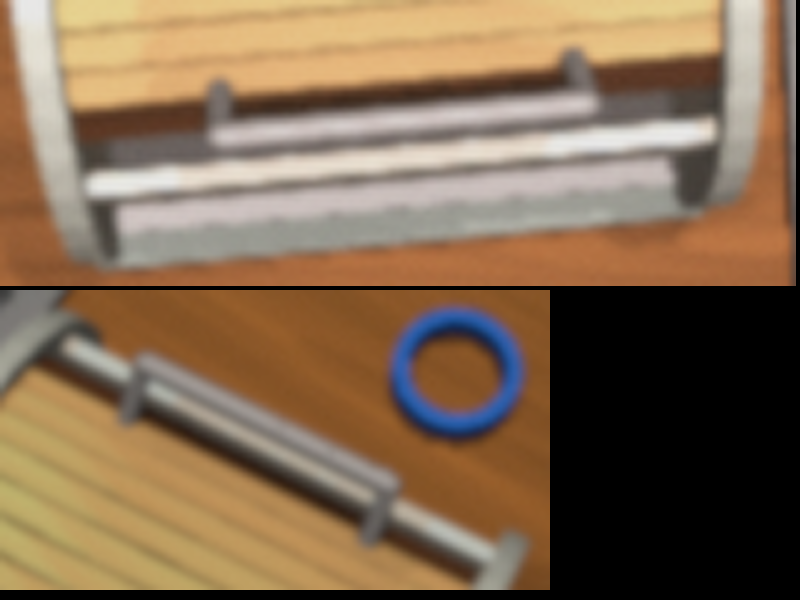

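{"method": "servo_tool", "body": {
  "series": [
    [[0,0,0.05],[0,0,0]],
    [[0.01,-0.03,0.04],[0,0,-8]],
    [[0.025,-0.052,0],[0,0,-9]],
    [[0.025,-0.052,0],[0,0,-9]],
    [[0.025,-0.052,0],[0,0,-9]],
    [[0.025,-0.052,0],[0,0,-9]],
    [[0.025,-0.052,0],[0,0,-9]],
    [[0.025,-0.052,0],[0,0,-6.5]]
  ],
  "fingers": -0.2,
  "newtons": 40
}}

```text
time_s: 2.4
tool_pos: [0.3778, 0.1341, 0.3215]
tcp_rot: [1.135, 1.255, -1.133]
ft_force: [0.5, 1.1, -0.3]
grip_width: 0.0343
```

{"method": "servo_tool", "body": {
  "series": [
    [[0.025,-0.052,0],[0,0,0]],
    [[0.025,-0.052,0],[0,0,0]],
    [[0.025,-0.052,0],[0,0,0]],
    [[0.024,-0.027,0],[0,0,0]],
    [[0,0,-0.03],[0,0,0]],
    [[0,0,0],[0,0,0]],
    [[0,0,0],[0,0,0]],
    [[0,0,0],[0,0,0]]
  ]
}}

```text
time_s: 3.4
tool_pos: [0.4766, -0.0467, 0.2925]
tcp_rot: [1.131, 1.256, -1.129]
ft_force: [0.7, -0.7, 0.9]
grip_width: 0.0343
```

{"method": "servo_tool", "body": {
  "series": [
    [[0,0,-0.03],[0,0,0]],
    [[0,0,-0.02],[0,0,0]],
    [[0,0,-0.01],[0,0,0]],
    [[0,0,-0.01],[0,0,0]],
    [[0,0,-0.01],[0,0,0]],
    [[0,0,0],[0,0,0]],
    [[0,0,0],[0,0,0]],
    [[0,0,0],[0,0,0]]
  ]
}}

```text
time_s: 4.4
tool_pos: [0.4766, -0.0472, 0.2117]
tcp_rot: [1.131, 1.257, -1.131]
ft_force: [-0.5, 0.9, -0.8]
grip_width: 0.0341
```

```bash
python3 - <<'E'
from h import *
a=env.capture('side');b=env.capture('top')
a=cv2.resize(a[120:220,250:350],(400,400),interpolation=2);b=cv2.resize(b[150:250,270:370],(400,400),interpolation=2)
cv2.imwrite('pics/g1.png',np.hstack([a,b])[:,:,::-1])
E
```

```text
(no output)
```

View pics/g1.png

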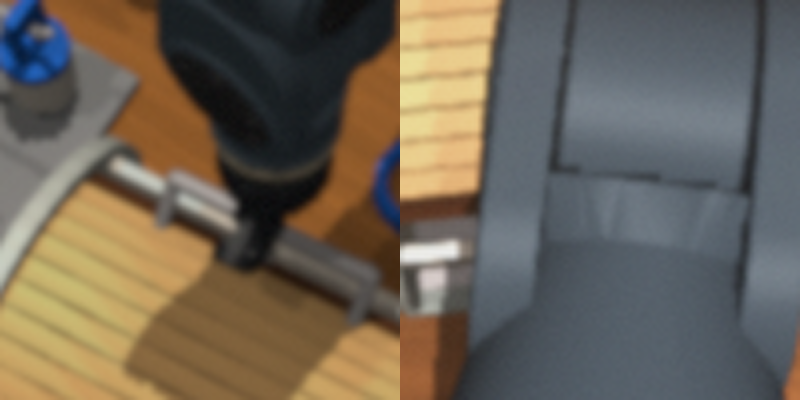

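{"method": "servo_tool", "body": {
  "series": [
    [[0.0157,0.0017,0.0106],[0,0,0]],
    [[0.0166,0.0018,0.0089],[0,0,0]],
    [[0.0175,0.0019,0.0073],[0,0,0]],
    [[0.0181,0.0019,0.0054],[0,0,0]],
    [[0.0185,0.002,0.0036],[0,0,0]],
    [[0.0189,0.002,0.0017],[0,0,0]],
    [[0.0188,0.002,0],[0,0,0]],
    [[0.0188,0.002,-0.0021],[0,0,0]]
  ]
}}

```text
time_s: 5.5
tool_pos: [0.6196, -0.0318, 0.2469]
tcp_rot: [1.131, 1.257, -1.131]
ft_force: [-1.4, 0.1, -0.1]
grip_width: 0.0337
```

{"method": "servo_tool", "body": {
  "series": [
    [[0.0185,0.002,-0.0039],[0,0,0]],
    [[0.018,0.0019,-0.0058],[0,0,0]],
    [[0.0173,0.0019,-0.0076],[0,0,0]],
    [[0.0164,0.0018,-0.0092],[0,0,0]],
    [[0.0155,0.0017,-0.011],[0,0,0]],
    [[0.0089,0.0009,-0.007],[0,0,0]],
    [[0,0,0],[0,0,0]],
    [[0,0,0],[0,0,0]]
  ]
}}

```text
time_s: 6.5
tool_pos: [0.7138, -0.0217, 0.2025]
tcp_rot: [1.131, 1.257, -1.131]
ft_force: [-0.5, 0.2, -0.3]
grip_width: 0.0342
```

{"method": "servo_tool", "body": {
  "series": [
    [[0.002,0.0002,-0.001],[0,0,0]],
    [[0.002,0.0002,-0.001],[0,0,0]],
    [[0.002,0.0002,-0.001],[0,0,0]],
    [[0.002,0.0002,-0.001],[0,0,0]],
    [[0,0,0],[0,0,0]],
    [[0,0,0],[0,0,0]],
    [[0,0,0],[0,0,0]],
    [[0,0,0],[0,0,0]]
  ]
}}

```text
time_s: 7.5
tool_pos: [0.715, -0.0217, 0.2007]
tcp_rot: [1.126, 1.264, -1.139]
ft_force: [-33.0, -2.3, 22.8]
grip_width: 0.0344
```

{"method": "servo_tool", "body": {
  "series": [
    [[-0.011,-0.001,0.002],[0,0,0]],
    [[0,0,0.03],[0,0,0]],
    [[0,0,0.05],[0,0,0]],
    [[0,0,0.05],[0,0,0]],
    [[-0.04,0.045,0.02],[0,0,0]],
    [[-0.04,0.045,0],[0,0,0]],
    [[-0.04,0.045,0],[0,0,0]],
    [[-0.04,0.045,0],[0,0,0]]
  ],
  "fingers": 1
}}

```text
time_s: 8.5
tool_pos: [0.55, 0.1587, 0.3504]
tcp_rot: [1.133, 1.256, -1.13]
ft_force: [-0.2, 1.1, 0.6]
grip_width: 0.0855
```

{"method": "servo_tool", "body": {
  "series": [
    [[-0.035,0.05,0],[0,0,0]],
    [[-0.03,0.05,0],[0,0,0]],
    [[0,0.05,0],[0,0,0]],
    [[0,0.05,0],[0,0,0]],
    [[0,0,0],[0,0,0]],
    [[0,0,0],[0,0,0]],
    [[0,0,0],[0,0,0]],
    [[0,0,0],[0,0,0]]
  ]
}}

```text
time_s: 9.5
tool_pos: [0.4867, 0.3565, 0.3504]
tcp_rot: [1.133, 1.256, -1.132]
ft_force: [0.2, -0.6, 0.5]
grip_width: 0.0855
```

```bash
python3 - <<'E'
from h import *
a=env.capture('side');b=env.capture('top')
for n in('side','top'): print(n,[(round(x['conf'],2),[int(v) for v in x['rect']]) for x in env.silhouettes(n,'clean')])
a=cv2.resize(a[140:300,220:380],(400,400),interpolation=2);b=cv2.resize(b[90:250,240:400],(400,400),interpolation=2)
cv2.imwrite('pics/g2.png',np.hstack([a,b])[:,:,::-1])
E
```

```text
side [(0.9, [311, 208, 20, 26])]
top [(0.78, [289, 167, 19, 20])]
```

View pics/g2.png

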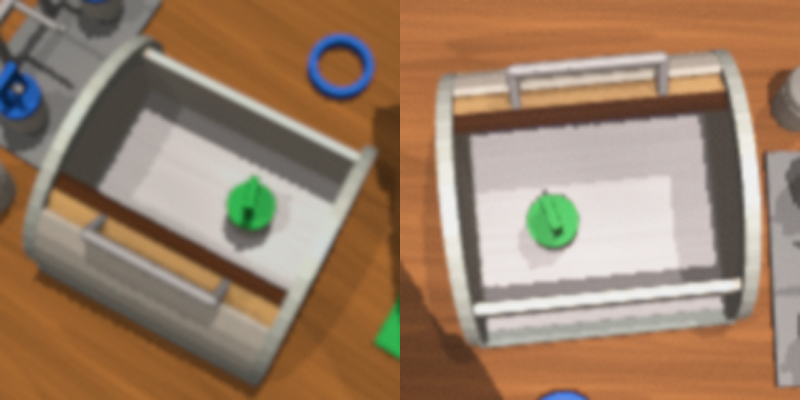

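```bash
cat >> fit.py <<'E'
def canister(z0):
    t=np.linspace(0,2*np.pi,24)
    return np.array([[.0315*np.cos(q),.0315*np.sin(q),z0+z] for q in t for z in(.062,.07)]+[[x,y,z0+z] for x in(-.02,.02) for y in(-.006,.006) for z in(.07,.138)])
def cmask(color,win):
    mk={}
    for n in win:
        r,g,b=[env.capture(n)[:,:,i].astype(int) for i in range(3)]
        m=((g-r>40)&(g-b>25)&(g>60)) if color=='g' else ((b-r>45)&(b-g>25))
        u0,v0,u1,v1=win[n];k=np.zeros(m.shape,np.uint8);k[v0:v1,u0:u1]=m[v0:v1,u0:u1];mk[n]=k
    return mk
def wins(p,z,h=28):
    w={}
    for n in('side','top'):
        u,v=proj(n,[[p[0],p[1],z]])[0];w[n]=[max(0,int(u-h)),max(0,int(v-h)),int(u+h),int(v+h)]
    return w
def findcan(color,p,z0,cams=('side','top'),h=28):
    w={n:q for n,q in wins(p,z0+.09,h).items() if n in cams};mk=cmask(color,w)
    return fit(canister(z0),'',[[p[0],p[1],y] for y in(-1.2,-.6,0,.6,1.2)],cams,mk)
E
python3 - <<'E'
from fit import *
p=onz('top',[(301.2,178)],.09)[0];print(p)
for c in(('side','top'),('top',),('side',)): print(findcan('g',p,.02,c))
for q in([.42,-.333],[.609,-.323]): print('used',[findcan('b',q,.03,c) for c in (('side','top'),('top',),('side',))])
E
```

```text
[0.55576144 0.01559163 0.09      ]
(array([0.5569, 0.0169, 0.0481]), np.float64(0.1347))
(array([0.556 , 0.0168, 0.661 ]), np.float64(0.0492))
(array([0.558 , 0.0166, 0.0566]), np.float64(0.0747))
used [(array([ 0.4201, -0.3267,  0.0727]), np.float64(0.1428)), (array([ 0.419 , -0.3268,  0.0521]), np.float64(0.0558)), (array([ 0.4213, -0.3255,  0.0444]), np.float64(0.0702))]
used [(array([ 0.6091, -0.3129,  0.0921]), np.float64(0.1053)), (array([ 0.609 , -0.3134,  0.0606]), np.float64(0.0454)), (array([ 0.61  , -0.3122,  0.0416]), np.float64(0.0485))]
```

```bash
python3 - <<'E'
from fit import *
out=[]
for n in('side','top'):
    im=env.capture(n);u,v=proj(n,[[.557,.0168,.1]])[0];x0,y0=int(u-20),int(v-20)
    c=cv2.resize(im[y0:y0+40,x0:x0+40],(400,400),interpolation=2);row=[c.copy()]
    for yaw,col in((.05,(255,0,0)),(.35,(255,255,0))):
      for z in(.158,):
        P=T([.557,.0168,yaw],[[-.02,-.006,z],[.02,-.006,z],[.02,.006,z],[-.02,.006,z]])
        cv2.polylines(c,[((proj(n,P)-[x0,y0]+.5)*10).astype(np.int32)],True,col,1)
    out.append(c)
cv2.imwrite('pics/cl.png',np.hstack(out)[:,:,::-1])
E
```

```text
(no output)
```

View pics/cl.png

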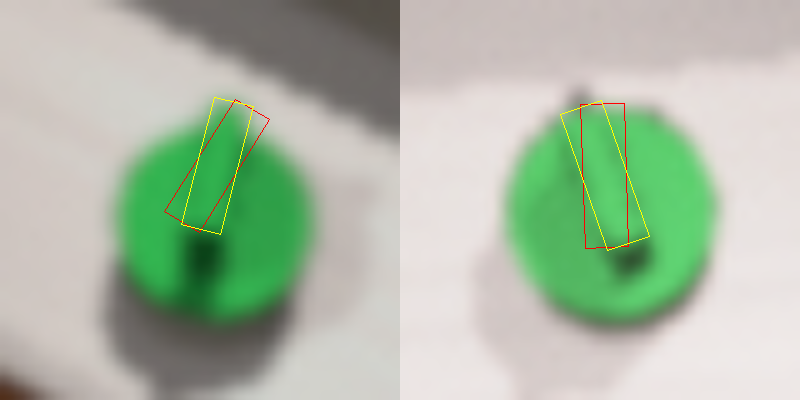

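{"method": "servo_tool", "body": {
  "series": [
    [[0.01,-0.048,0],[0,0,7]],
    [[0.01,-0.0485,0],[0,0,7]],
    [[0.01,-0.0485,0],[0,0,0]],
    [[0.01,-0.0485,0],[0,0,0]],
    [[0.01,-0.0485,0],[0,0,0]],
    [[0.01,-0.0485,0],[0,0,0]],
    [[0.01,-0.0485,0],[0,0,0]],
    [[0,0,-0.04],[0,0,0]]
  ]
}}

```text
time_s: 12.6
tool_pos: [0.5583, 0.0154, 0.3115]
tcp_rot: [0.952, 1.348, -0.948]
ft_force: [-0.1, 0.5, -0.5]
grip_width: 0.0857
```

{"method": "servo_tool", "body": {
  "series": [
    [[0,0,-0.045],[0,0,0]],
    [[0,0,-0.045],[0,0,0]],
    [[0,0,-0.03],[0,0,0]],
    [[0,0,-0.025],[0,0,0]],
    [[0,0,-0.02],[0,0,0]],
    [[0,0,-0.02],[0,0,0]],
    [[0,0,0],[0,0,0]],
    [[0,0,0],[0,0,0]]
  ]
}}

```text
time_s: 13.6
tool_pos: [0.5568, 0.0185, 0.1257]
tcp_rot: [0.948, 1.354, -0.947]
ft_force: [1.0, -0.0, 0.3]
grip_width: 0.0856
```

{"method": "servo_tool", "body": {
  "series": [
    [[0,0,0],[0,0,0]],
    [[0,0,0],[0,0,0]],
    [[0,0,0],[0,0,0]],
    [[0,0,0],[0,0,0]],
    [[0,0,0],[0,0,0]],
    [[0,0,0],[0,0,0]],
    [[0,0,0],[0,0,0]],
    [[0,0,0],[0,0,0]]
  ],
  "fingers": -1,
  "newtons": 50
}}

```text
time_s: 14.6
tool_pos: [0.5565, 0.0184, 0.1255]
tcp_rot: [0.948, 1.354, -0.947]
ft_force: [-1.7, -0.8, 5.1]
grip_width: 0.0394
```

{"method": "servo_tool", "body": {
  "series": [
    [[0,0,0.02],[0,0,0]],
    [[0,0,0.03],[0,0,0]],
    [[0,0,0.04],[0,0,0]],
    [[0,0,0.04],[0,0,0]],
    [[0,0,0.04],[0,0,0]],
    [[0,0,0.04],[0,0,0]],
    [[0,0,0.03],[0,0,0]],
    [[0,0,0.01],[0,0,0]]
  ],
  "newtons": 80
}}

```text
time_s: 15.6
tool_pos: [0.5568, 0.0185, 0.3763]
tcp_rot: [0.949, 1.353, -0.946]
ft_force: [-0.2, -0.5, -2.2]
grip_width: 0.0384
```

{"method": "servo_tool", "body": {
  "series": [
    [[-0.006,0.038,0],[0,0,0]],
    [[-0.006,0.038,0],[0,0,0]],
    [[-0.006,0.038,0],[0,0,0]],
    [[-0.006,0.038,0],[0,0,0]],
    [[-0.006,0.038,0],[0,0,0]],
    [[-0.006,0.038,0],[0,0,0]],
    [[-0.006,0.038,0],[0,0,0]],
    [[-0.006,0.039,0],[0,0,0]]
  ]
}}

```text
time_s: 16.6
tool_pos: [0.508, 0.3246, 0.3735]
tcp_rot: [0.946, 1.355, -0.949]
ft_force: [0.3, 0.3, -1.9]
grip_width: 0.0384
```

```bash
python3 - <<'E'
from h import *
o=env.observe();print(o['tool_pos'],o['grip_width'],o['ft_force'])
a=env.capture('side');b=env.capture('top')
cv2.imwrite('pics/g3.png',np.hstack([cv2.resize(a[170:330,320:480],(400,400)),cv2.resize(b[100:260,120:280],(400,400))])[:,:,::-1])
E
```

```text
[0.50795474 0.32462169 0.37353844] 0.03835465876801477 [ 0.2646578   0.27812002 -1.93472844]
```

View pics/g3.png

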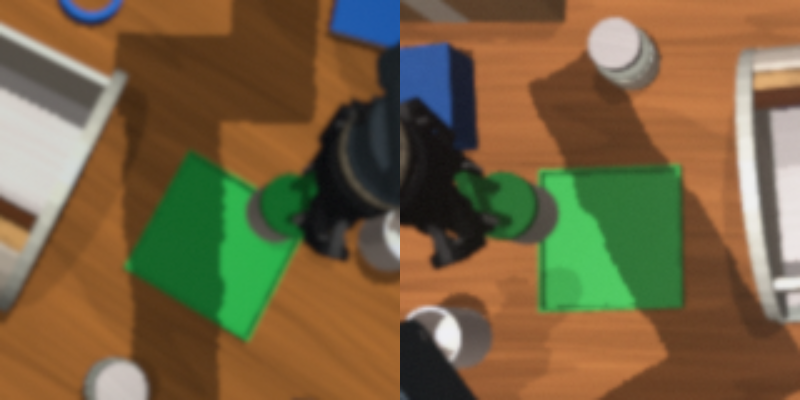

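{"method": "servo_tool", "body": {
  "series": [
    [[0,0,-0.04],[0,0,0]],
    [[0,0,-0.05],[0,0,0]],
    [[0,0,-0.05],[0,0,0]],
    [[0,0,-0.05],[0,0,0]],
    [[0,0,-0.04],[0,0,0]],
    [[0,0,-0.02],[0,0,0]],
    [[0,0,-0.007],[0,0,0]],
    [[0,0,0],[0,0,0]]
  ]
}}

```text
time_s: 17.7
tool_pos: [0.5083, 0.3231, 0.1176]
tcp_rot: [0.947, 1.355, -0.949]
ft_force: [-0.1, 0.1, -1.6]
grip_width: 0.0387
```

{"method": "servo_tool", "body": {
  "series": [
    [[0,0,-0.002],[0,0,0]],
    [[0,0,-0.002],[0,0,0]],
    [[0,0,-0.002],[0,0,0]],
    [[0,0,0],[0,0,0]],
    [[0,0,0],[0,0,0]],
    [[0,0,0],[0,0,0]],
    [[0,0,0],[0,0,0]],
    [[0,0,0],[0,0,0]]
  ]
}}

```text
time_s: 18.7
tool_pos: [0.5084, 0.3235, 0.1119]
tcp_rot: [0.948, 1.355, -0.948]
ft_force: [0.8, 0.1, -1.3]
grip_width: 0.0387
```

{"method": "servo_tool", "body": {
  "series": [
    [[0,0,-0.001],[0,0,0]],
    [[0,0,-0.001],[0,0,0]],
    [[0,0,-0.001],[0,0,0]],
    [[0,0,0],[0,0,0]],
    [[0,0,0],[0,0,0]],
    [[0,0,0],[0,0,0]],
    [[0,0,0],[0,0,0]],
    [[0,0,0],[0,0,0]]
  ]
}}

```text
time_s: 19.7
tool_pos: [0.5084, 0.3235, 0.1097]
tcp_rot: [0.948, 1.354, -0.947]
ft_force: [-2.5, -1.0, 5.5]
grip_width: 0.0384
```

{"method": "servo_tool", "body": {
  "series": [
    [[0,0,0],[0,0,0]],
    [[0,0,0],[0,0,0]],
    [[0,0,0],[0,0,0]],
    [[0,0,0],[0,0,0]],
    [[0,0,0.02],[0,0,0]],
    [[0,0,0.04],[0,0,0]],
    [[0,0,0.06],[0,0,0]],
    [[0,0,0.06],[0,0,0]]
  ],
  "fingers": 0.5
}}

```text
time_s: 20.7
tool_pos: [0.5081, 0.3233, 0.2906]
tcp_rot: [0.947, 1.355, -0.948]
ft_force: [1.3, 1.2, 0.0]
grip_width: 0.0642
```

{"method": "servo_tool", "body": {
  "series": [
    [[0,-0.02,0.06],[0,0,0]],
    [[0.005,-0.058,0],[0,0,0]],
    [[0.008,-0.058,0],[0,0,0]],
    [[0.008,-0.058,0],[0,0,0]],
    [[0.008,-0.058,0],[0,0,0]],
    [[0.008,-0.058,0],[0,0,0]],
    [[0.008,-0.058,0],[0,0,-8]],
    [[0.008,-0.058,0],[0,0,-8]]
  ]
}}

```text
time_s: 21.7
tool_pos: [0.5614, -0.1042, 0.3483]
tcp_rot: [1.161, 1.239, -1.16]
ft_force: [0.7, 0.0, 1.1]
grip_width: 0.0638
```

```bash
python3 - <<'E'
from fit import *
o=env.observe();print(o['tool_pos'],R.from_rotvec(o['tcp_rot']).as_matrix()[:,1].round(3))
print('clean',findcan('g',[.508,.3235],.004,('top',)))
b=env.capture('top');a=env.capture('side')
print('gel',onz('top',[(411,118)],.17),[(round(x['conf'],2),x['rect']) for x in env.silhouettes('top','gel')])
cv2.imwrite('pics/g4.png',np.hstack([cv2.resize(a[170:330,340:500],(400,400)),cv2.resize(b[100:260,120:280],(400,400))])[:,:,::-1])
E
```

```text
[ 0.56141732 -0.10418905  0.34830627] [0.998 0.066 0.   ]
clean (array([ 0.4806,  0.3414, -1.7127]), np.float64(0.8316))
gel [[ 0.71921582 -0.29011329  0.17      ]] []
```

View pics/g4.png

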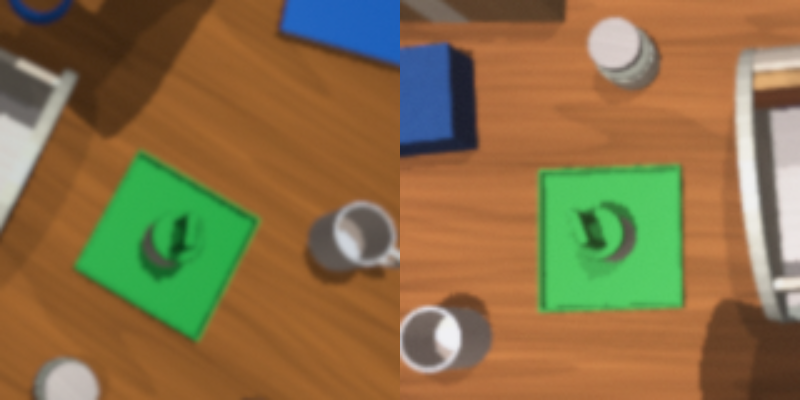

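{"method": "servo_tool", "body": {
  "series": [
    [[0.01,-0.045,0],[0,0,0]],
    [[0.01,-0.045,0],[0,0,0]],
    [[0.01,-0.045,0],[0,0,0]],
    [[0.01,-0.045,0],[0,0,0]],
    [[0.008,-0.029,0],[0,0,0]],
    [[0,0,-0.04],[0,0,0]],
    [[0,0,-0.05],[0,0,0]],
    [[0,0,0],[0,0,0]]
  ]
}}

```text
time_s: 23.0
tool_pos: [0.6075, -0.3085, 0.2542]
tcp_rot: [1.155, 1.252, -1.159]
ft_force: [0.3, -0.3, 0.5]
grip_width: 0.064
```

{"method": "servo_tool", "body": {
  "series": [
    [[0,0,-0.04],[0,0,0]],
    [[0,0,-0.03],[0,0,0]],
    [[0,0,-0.02],[0,0,0]],
    [[0,0,-0.02],[0,0,0]],
    [[0,0,-0.013],[0,0,0]],
    [[0,0,0],[0,0,0]],
    [[0,0,0],[0,0,0]],
    [[0,0,0],[0,0,0]]
  ]
}}

```text
time_s: 24.0
tool_pos: [0.6099, -0.3115, 0.1363]
tcp_rot: [1.157, 1.24, -1.156]
ft_force: [0.9, -1.3, 0.4]
grip_width: 0.0642
```

{"method": "servo_tool", "body": {
  "series": [
    [[0,0,0],[0,0,0]],
    [[0,0,0],[0,0,0]],
    [[0,0,0],[0,0,0]],
    [[0,0,0],[0,0,0]],
    [[0,0,0],[0,0,0]],
    [[0,0,0],[0,0,0]],
    [[0,0,0],[0,0,0]],
    [[0,0,0],[0,0,0]]
  ],
  "fingers": -1,
  "newtons": 60
}}

```text
time_s: 25.0
tool_pos: [0.6097, -0.3114, 0.1357]
tcp_rot: [1.157, 1.241, -1.157]
ft_force: [0.2, 0.1, 5.0]
grip_width: 0.0388
```

{"method": "servo_tool", "body": {
  "series": [
    [[0,0,0.007],[0,0,0]],
    [[0,0,0.007],[0,0,0]],
    [[0,0,0.007],[0,0,0]],
    [[0,0,0],[0,0,0]],
    [[-0.0005,0.01,0],[0,0,0]],
    [[-0.0005,0.01,0],[0,0,0]],
    [[-0.0005,0.01,0],[0,0,0]],
    [[0,0,0],[0,0,0]]
  ],
  "newtons": 80
}}

```text
time_s: 26.0
tool_pos: [0.6079, -0.2801, 0.1563]
tcp_rot: [1.156, 1.243, -1.156]
ft_force: [-0.6, -0.4, -1.4]
grip_width: 0.0387
```

{"method": "servo_tool", "body": {
  "series": [
    [[-0.0005,0.01,0],[0,0,0]],
    [[-0.0005,0.01,0],[0,0,0]],
    [[0,0,0.02],[0,0,0]],
    [[0,0,0.04],[0,0,0]],
    [[0,0,0.05],[0,0,0]],
    [[0,0,0.05],[0,0,0]],
    [[0,0,0.05],[0,0,0]],
    [[0,0,0.01],[0,0,0]]
  ]
}}

```text
time_s: 27.0
tool_pos: [0.6075, -0.2611, 0.3801]
tcp_rot: [1.158, 1.236, -1.154]
ft_force: [0.7, 0.6, -2.4]
grip_width: 0.0386
```

{"method": "servo_tool", "body": {
  "series": [
    [[-0.006,0.03,0],[0,0,0]],
    [[-0.006,0.03,0],[0,0,0]],
    [[-0.006,0.03,0],[0,0,0]],
    [[-0.006,0.03,0],[0,0,0]],
    [[-0.006,0.031,0],[0,0,0]],
    [[0,0,0],[0,0,0]],
    [[0,0,-0.03],[0,0,0]],
    [[0,0,-0.04],[0,0,0]]
  ]
}}

```text
time_s: 28.0
tool_pos: [0.5775, -0.1107, 0.306]
tcp_rot: [1.158, 1.239, -1.156]
ft_force: [0.4, -0.3, -1.3]
grip_width: 0.0388
```

{"method": "servo_tool", "body": {
  "series": [
    [[0,0,-0.045],[0,0,0]],
    [[0,0,-0.045],[0,0,0]],
    [[0,0,-0.045],[0,0,0]],
    [[0,0,-0.03],[0,0,0]],
    [[0,0,-0.01],[0,0,0]],
    [[0,0,-0.003],[0,0,0]],
    [[0,0,0],[0,0,0]],
    [[0,0,0],[0,0,0]]
  ]
}}

```text
time_s: 29.0
tool_pos: [0.5776, -0.1104, 0.1294]
tcp_rot: [1.158, 1.24, -1.156]
ft_force: [0.3, -0.5, -1.2]
grip_width: 0.0385
```

{"method": "servo_tool", "body": {
  "series": [
    [[0,0,-0.001],[0,0,0]],
    [[0,0,-0.001],[0,0,0]],
    [[0,0,-0.001],[0,0,0]],
    [[0,0,-0.001],[0,0,0]],
    [[0,0,0],[0,0,0]],
    [[0,0,0],[0,0,0]],
    [[0,0,0],[0,0,0]],
    [[0,0,0],[0,0,0]]
  ]
}}

```text
time_s: 30.0
tool_pos: [0.5772, -0.11, 0.1265]
tcp_rot: [1.158, 1.24, -1.155]
ft_force: [-4.7, 2.1, 18.3]
grip_width: 0.0389
```

{"method": "servo_tool", "body": {
  "series": [
    [[0,0,0],[0,0,0]],
    [[0,0,0],[0,0,0]],
    [[0,0,0],[0,0,0]],
    [[0,0,0],[0,0,0]],
    [[0,0,0.03],[0,0,0]],
    [[0,0,0.05],[0,0,0]],
    [[0,0,0.06],[0,0,0]],
    [[0,0,0.05],[0,0,0]]
  ],
  "fingers": 0.5
}}

```text
time_s: 31.0
tool_pos: [0.5769, -0.1103, 0.3165]
tcp_rot: [1.157, 1.241, -1.156]
ft_force: [0.8, 0.2, -0.4]
grip_width: 0.0639
```

{"method": "servo_tool", "body": {
  "series": [
    [[-0.026,-0.036,0],[0,0,0]],
    [[-0.026,-0.036,0],[0,0,0]],
    [[-0.026,-0.036,0],[0,0,0]],
    [[-0.026,-0.036,0],[0,0,0]],
    [[-0.026,-0.036,0],[0,0,0]],
    [[-0.027,-0.0365,0],[0,0,0]],
    [[0,0,0],[0,0,0]],
    [[0,0,0],[0,0,0]]
  ]
}}

```text
time_s: 32.0
tool_pos: [0.42, -0.3267, 0.3141]
tcp_rot: [1.158, 1.242, -1.157]
ft_force: [-0.6, -0.4, 0.5]
grip_width: 0.064
```

```bash
python3 - <<'E'
from fit import *
o=env.observe();print(o['tool_pos'],o['grip_width'])
b=env.capture('top');a=env.capture('side')
print(findcan('b',[.5775,-.111],.02,('top',)),findcan('b',[.5775,-.111],.02,('side',)))
cv2.imwrite('pics/g5.png',np.hstack([cv2.resize(a[80:280,210:380],(400,470)),cv2.resize(b[90:260,250:420],(400,470))])[:,:,::-1])
E
```

```text
[ 0.4199632  -0.32671257  0.31408539] 0.06397724223419451
(array([ 0.5767, -0.108 ,  0.0187]), np.float64(0.0407)) (array([ 0.5787, -0.1075,  0.0469]), np.float64(0.0605))
```

View pics/g5.png

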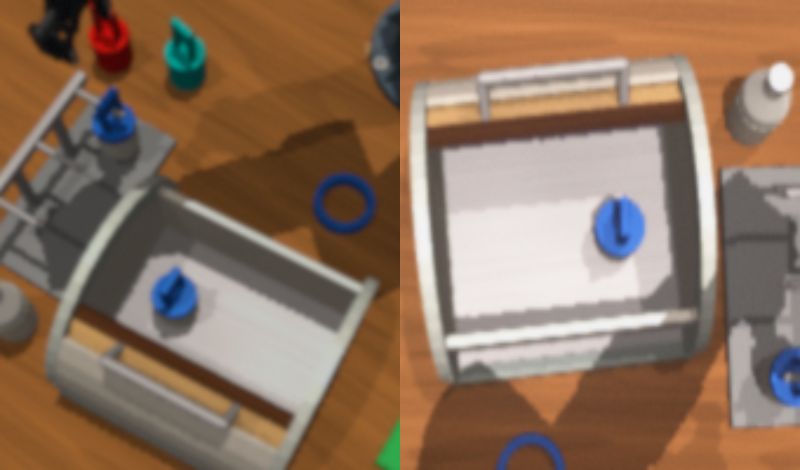

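{"method": "servo_tool", "body": {
  "series": [
    [[0,0,-0.04],[0,0,0]],
    [[0,0,-0.04],[0,0,0]],
    [[0,0,-0.04],[0,0,0]],
    [[0,0,-0.03],[0,0,0]],
    [[0,0,-0.019],[0,0,0]],
    [[0,0,-0.01],[0,0,0]],
    [[0,0,0],[0,0,0]],
    [[0,0,0],[0,0,0]]
  ]
}}

```text
time_s: 33.4
tool_pos: [0.4204, -0.3271, 0.136]
tcp_rot: [1.157, 1.241, -1.157]
ft_force: [-0.5, 0.7, -0.1]
grip_width: 0.064
```

{"method": "servo_tool", "body": {
  "series": [
    [[0,0,0],[0,0,0]],
    [[0,0,0],[0,0,0]],
    [[0,0,0],[0,0,0]],
    [[0,0,0],[0,0,0]],
    [[0,0,0],[0,0,0]],
    [[0,0,0],[0,0,0]],
    [[0,0,0],[0,0,0]],
    [[0,0,0],[0,0,0]]
  ],
  "fingers": -1,
  "newtons": 60
}}

```text
time_s: 34.4
tool_pos: [0.4204, -0.3271, 0.136]
tcp_rot: [1.157, 1.24, -1.157]
ft_force: [-0.3, 1.4, 5.6]
grip_width: 0.0393
```

{"method": "servo_tool", "body": {
  "series": [
    [[0,0,0.007],[0,0,0]],
    [[0,0,0.007],[0,0,0]],
    [[0,0,0.007],[0,0,0]],
    [[0,0,0],[0,0,0]],
    [[-0.0005,0.01,0],[0,0,0]],
    [[-0.0005,0.01,0],[0,0,0]],
    [[-0.0005,0.01,0],[0,0,0]],
    [[0,0,0],[0,0,0]]
  ],
  "newtons": 80
}}

```text
time_s: 35.4
tool_pos: [0.4183, -0.2958, 0.1562]
tcp_rot: [1.156, 1.243, -1.156]
ft_force: [0.6, 0.4, -2.1]
grip_width: 0.0386
```

{"method": "servo_tool", "body": {
  "series": [
    [[-0.0005,0.01,0],[0,0,0]],
    [[-0.0005,0.012,0],[0,0,0]],
    [[0,0,0.02],[0,0,0]],
    [[0,0,0.04],[0,0,0]],
    [[0,0,0.05],[0,0,0]],
    [[0,0,0.05],[0,0,0]],
    [[0,0,0.05],[0,0,0]],
    [[0,0,0.01],[0,0,0]]
  ]
}}

```text
time_s: 36.4
tool_pos: [0.4181, -0.2747, 0.3792]
tcp_rot: [1.157, 1.237, -1.155]
ft_force: [0.5, -0.4, -3.1]
grip_width: 0.0388
```

{"method": "servo_tool", "body": {
  "series": [
    [[0.018,0.039,0],[0,0,0]],
    [[0.018,0.039,0],[0,0,0]],
    [[0.018,0.039,0],[0,0,0]],
    [[0.018,0.039,0],[0,0,0]],
    [[0.018,0.039,0],[0,0,0]],
    [[0.018,0.039,0],[0,0,0]],
    [[0.018,0.039,0],[0,0,0]],
    [[0.018,0.04,0],[0,0,0]]
  ]
}}

```text
time_s: 37.4
tool_pos: [0.5614, 0.0399, 0.3749]
tcp_rot: [1.156, 1.243, -1.158]
ft_force: [0.3, -0.5, -1.9]
grip_width: 0.0387
```

{"method": "servo_tool", "body": {
  "series": [
    [[0,0,-0.03],[0,0,0]],
    [[0,0,-0.045],[0,0,0]],
    [[0,0,-0.05],[0,0,0]],
    [[0,0,-0.05],[0,0,0]],
    [[0,0,-0.04],[0,0,0]],
    [[0,0,-0.025],[0,0,0]],
    [[0,0,-0.007],[0,0,0]],
    [[0,0,0],[0,0,0]]
  ]
}}

```text
time_s: 38.4
tool_pos: [0.5607, 0.0385, 0.129]
tcp_rot: [1.156, 1.243, -1.158]
ft_force: [0.5, 0.6, -1.8]
grip_width: 0.0383
```

{"method": "servo_tool", "body": {
  "series": [
    [[0,0,-0.001],[0,0,0]],
    [[0,0,-0.001],[0,0,0]],
    [[0,0,0],[0,0,0]],
    [[0,0,0],[0,0,0]],
    [[0,0,0],[0,0,0]],
    [[0,0,0],[0,0,0]],
    [[0,0,0],[0,0,0]],
    [[0,0,0],[0,0,0]]
  ]
}}

```text
time_s: 39.4
tool_pos: [0.5617, 0.0383, 0.1276]
tcp_rot: [1.157, 1.241, -1.156]
ft_force: [-1.2, 0.7, 5.7]
grip_width: 0.0388
```

{"method": "servo_tool", "body": {
  "series": [
    [[0,0,0],[0,0,0]],
    [[0,0,0],[0,0,0]],
    [[0,0,0],[0,0,0]],
    [[0,0,0],[0,0,0]],
    [[0,0,0.03],[0,0,0]],
    [[0,0,0.05],[0,0,0]],
    [[0,0,0.06],[0,0,0]],
    [[0,0,0.06],[0,0,0]]
  ],
  "fingers": 0.5
}}

```text
time_s: 40.4
tool_pos: [0.5611, 0.0382, 0.3291]
tcp_rot: [1.157, 1.242, -1.157]
ft_force: [2.5, 0.2, 0.4]
grip_width: 0.0641
```

{"method": "servo_tool", "body": {
  "series": [
    [[-0.02,0.05,0.02],[0,0,2]],
    [[-0.02,0.05,0],[0,0,0]],
    [[-0.02,0.05,0],[0,0,0]],
    [[-0.02,0.05,0],[0,0,0]],
    [[-0.02,0.05,0],[0,0,0]],
    [[0,0,0],[0,0,0]],
    [[0,0,0],[0,0,0]],
    [[0,0,0],[0,0,0]]
  ],
  "fingers": -0.2
}}

```text
time_s: 41.4
tool_pos: [0.4619, 0.2873, 0.3472]
tcp_rot: [1.132, 1.257, -1.132]
ft_force: [0.9, -0.0, 0.3]
grip_width: 0.0341
```

```bash
python3 - <<'E'
from fit import *
o=env.observe();print(o['tool_pos'],o['grip_width'])
b=env.capture('top');a=env.capture('side')
print(findcan('b',[.5775,-.111],.02,('top',),22),findcan('b',[.561,.039],.02,('side',),22))
cv2.imwrite('pics/g6.png',np.hstack([cv2.resize(a[80:330,180:460],(400,357)),cv2.resize(b[90:260,160:470],(400,220)) if 0 else cv2.resize(b[80:280,160:384],(400,357))])[:,:,::-1])
E
```

```text
[0.46185483 0.28727459 0.34721734] 0.034090821129690016
(array([ 0.5767, -0.108 ,  0.0187]), np.float64(0.0407)) (array([ 0.5625,  0.0459, -0.0017]), np.float64(0.0536))
```

View pics/g6.png

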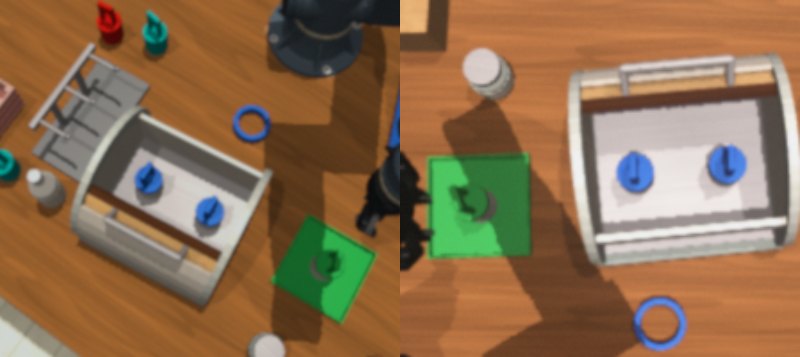

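{"method": "servo_tool", "body": {
  "series": [
    [[0.03,-0.0386,0],[0,0,0]],
    [[0.03,-0.0386,0],[0,0,0]],
    [[0.03,-0.0386,0],[0,0,0]],
    [[0.03,-0.0386,0],[0,0,0]],
    [[0.03,-0.0386,0],[0,0,0]],
    [[0.03,-0.0386,0],[0,0,0]],
    [[0.03,-0.0386,0],[0,0,0]],
    [[0.032,-0.039,0],[0,0,0]]
  ]
}}

```text
time_s: 42.8
tool_pos: [0.7041, -0.0224, 0.3474]
tcp_rot: [1.131, 1.257, -1.131]
ft_force: [1.1, 0.6, -0.6]
grip_width: 0.0339
```

{"method": "servo_tool", "body": {
  "series": [
    [[0,0,-0.04],[0,0,0]],
    [[0,0,-0.04],[0,0,0]],
    [[0,0,-0.025],[0,0,0]],
    [[0,0,-0.015],[0,0,0]],
    [[0,0,-0.012],[0,0,0]],
    [[0,0,-0.01],[0,0,0]],
    [[0,0,0],[0,0,0]],
    [[0,0,0],[0,0,0]]
  ]
}}

```text
time_s: 43.8
tool_pos: [0.7037, -0.021, 0.2058]
tcp_rot: [1.131, 1.257, -1.131]
ft_force: [0.3, 1.2, 0.7]
grip_width: 0.0343
```

{"method": "servo_tool", "body": {
  "series": [
    [[-0.0155,-0.0017,0.011],[0,0,0]],
    [[-0.0164,-0.0018,0.0092],[0,0,0]],
    [[-0.0173,-0.0019,0.0076],[0,0,0]],
    [[-0.018,-0.0019,0.0058],[0,0,0]],
    [[-0.0185,-0.002,0.0039],[0,0,0]],
    [[-0.0188,-0.002,0.0021],[0,0,0]],
    [[-0.0188,-0.002,0],[0,0,0]],
    [[-0.0189,-0.002,-0.0017],[0,0,0]]
  ]
}}

```text
time_s: 44.8
tool_pos: [0.5614, -0.0364, 0.2456]
tcp_rot: [1.133, 1.253, -1.127]
ft_force: [3.4, 0.2, 2.7]
grip_width: 0.0343
```

{"method": "servo_tool", "body": {
  "series": [
    [[-0.0185,-0.002,-0.0036],[0,0,0]],
    [[-0.0181,-0.0019,-0.0054],[0,0,0]],
    [[-0.0175,-0.0019,-0.0073],[0,0,0]],
    [[-0.0166,-0.0018,-0.0089],[0,0,0]],
    [[-0.0157,-0.0017,-0.0106],[0,0,0]],
    [[-0.0146,-0.0016,-0.0115],[0,0,0]],
    [[0,0,0],[0,0,0]],
    [[0,0,0],[0,0,0]]
  ]
}}

```text
time_s: 45.8
tool_pos: [0.4603, -0.0472, 0.1968]
tcp_rot: [1.132, 1.256, -1.13]
ft_force: [0.1, 0.1, -0.3]
grip_width: 0.0343
```

{"method": "servo_tool", "body": {
  "series": [
    [[-0.002,-0.0002,-0.001],[0,0,0]],
    [[-0.002,-0.0002,-0.001],[0,0,0]],
    [[-0.002,-0.0002,-0.001],[0,0,0]],
    [[-0.002,-0.0002,-0.001],[0,0,0]],
    [[0,0,0],[0,0,0]],
    [[0,0,0],[0,0,0]],
    [[0,0,0],[0,0,0]],
    [[0,0,0],[0,0,0]]
  ]
}}

```text
time_s: 46.8
tool_pos: [0.4534, -0.0479, 0.1916]
tcp_rot: [1.132, 1.256, -1.13]
ft_force: [7.5, 0.7, -4.4]
grip_width: 0.0344
```

{"method": "servo_tool", "body": {
  "series": [
    [[-0.0015,-0.0002,-0.001],[0,0,0]],
    [[-0.0015,-0.0002,-0.001],[0,0,0]],
    [[-0.001,0,-0.001],[0,0,0]],
    [[0,0,0],[0,0,0]],
    [[0,0,0],[0,0,0]],
    [[0,0,0],[0,0,0]],
    [[0,0,0],[0,0,0]],
    [[0,0,0],[0,0,0]]
  ]
}}

```text
time_s: 47.8
tool_pos: [0.4507, -0.0482, 0.1893]
tcp_rot: [1.133, 1.254, -1.128]
ft_force: [9.7, 2.1, -2.4]
grip_width: 0.034
```

{"method": "servo_tool", "body": {
  "series": [
    [[-0.0015,0,-0.001],[0,0,0]],
    [[-0.0015,0,-0.001],[0,0,0]],
    [[0,0,0],[0,0,0]],
    [[0,0,0],[0,0,0]],
    [[0,0,0],[0,0,0]],
    [[0,0,0],[0,0,0]],
    [[0,0,0],[0,0,0]],
    [[0,0,0],[0,0,0]]
  ]
}}

```text
time_s: 48.8
tool_pos: [0.4508, -0.0483, 0.189]
tcp_rot: [1.136, 1.249, -1.123]
ft_force: [18.2, 3.1, 5.0]
grip_width: 0.0341
```

{"method": "servo_tool", "body": {
  "series": [
    [[0.013,0.001,0.004],[0,0,0]],
    [[0,0,0],[0,0,0]],
    [[0,0,0.03],[0,0,0]],
    [[0,0,0.05],[0,0,0]],
    [[0,0,0.05],[0,0,0]],
    [[-0.02,0.05,0.02],[0,0,0]],
    [[-0.02,0.055,0],[0,0,0]],
    [[-0.02,0.055,0],[0,0,0]]
  ]
}}

```text
time_s: 49.8
tool_pos: [0.3969, 0.1136, 0.3405]
tcp_rot: [1.131, 1.257, -1.133]
ft_force: [1.6, 0.8, 0.3]
grip_width: 0.0342
```

{"method": "servo_tool", "body": {
  "series": [
    [[-0.02,0.055,0],[0,0,0]],
    [[-0.02,0.055,0],[0,0,0]],
    [[-0.02,0.055,0],[0,0,0]],
    [[-0.02,0.055,0],[0,0,0]],
    [[0,0.04,0],[0,0,0]],
    [[0,0,0],[0,0,0]],
    [[0,0,0],[0,0,0]],
    [[0,0,0],[0,0,0]]
  ]
}}

```text
time_s: 50.8
tool_pos: [0.3183, 0.3715, 0.3409]
tcp_rot: [1.132, 1.257, -1.132]
ft_force: [0.1, 0.3, 0.6]
grip_width: 0.0344
```

```bash
python3 - <<'E'
from h import *
print(env.observe()['tool_pos'])
b=env.capture('top');a=env.capture('side')
cv2.imwrite('pics/g7.png',np.hstack([cv2.resize(a[80:330,160:440],(400,357)),cv2.resize(b[80:280,160:384],(400,357))])[:,:,::-1])
E
```

```text
[0.31826436 0.37150469 0.34087071]
```

View pics/g7.png

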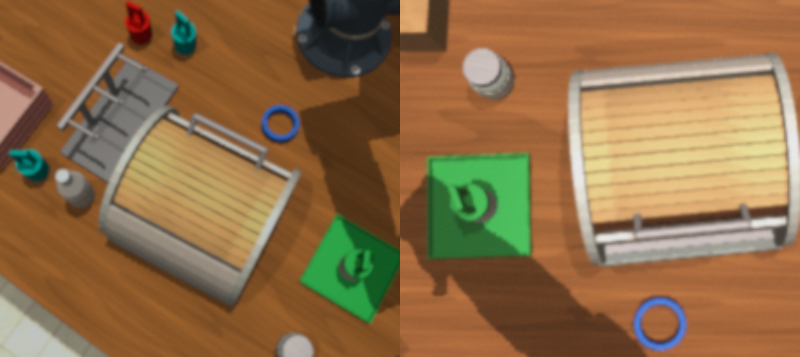

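```bash
python3 -c "
from workcell import env
print(env.hand_in())"
```

```text
the job is handed in; nothing more can be done
None
```

The job is done and handed in at about 51 s of the 210 s allowed, with no collisions or lost grips that I saw.

- **Tambour opened:** I rolled it up until it hit its end stop (about 33 N on the tool).
- **Green canister:** I took it out of the cabinet and stood it near the centre of the green tray.
- **Blue canisters:** Only two were on the stand, on the outer hooks, so the third counts as absent. I lifted each up and off its hook and stood it upright on the cabinet floor.
- **Tambour shut:** I rolled it down to its end stop. The bar stopped moving while the force rose to about 18 N, and its position matched the shut position to about 2 mm.

**Last pictures:** these were taken just before closing and after it. They show both blue canisters upright inside, the stand empty and the green one standing in its tray. The red and turquoise look-alikes, gel bottle and jar looked unmoved, and the gripper was clear of everything.

**Checks that failed or disagreed:**
- The automatic position check of the green canister in the tray failed because both are green, so I confirmed that placing by eye.
- The green canister's handle angle differed between the two cameras, so I settled it with an overlay on an enlarged crop before gripping.
- The second blue canister measured about 7 mm to the side of where I released it, still well inside the cabinet. I saw no cause and did not check it further.

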